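Lock the breather into the tank's bayonet collar

ROBOT

A 6-joint arm with a two-finger parallel gripper is mounted at the origin on a cart in front of the work surface, level with it; the furniture and walls round the work are solid. World frame = base frame: x ahead of the robot, y to its left, z up, the work surface at z = 0. Lengths are in m, angles in degrees, forces in N, time in s.
With the tool pointing down it reaches from about 0.4 to 0.825 m from the base axis. Payload 7 kg.
Tool frame: the origin (TCP) lies between the finger pads; the fingertips stand 19 mm ahead of it and the grasp point (between the pads) is the TCP; x points along the fingers, y is the direction in which the jaws open and shut, and the axes are right-handed (so a half turn about x gives the same grasp; the last joint's range is limited). The gripper opens to 88 mm and grips with 3 to 60 N. Pads are 19 mm wide; open, the fingers measure 130 mm over their backs; the gripper's body (78 mm by 193 mm) begins 47 mm behind the grasp point.
Start: joints at [16.507, 20.546, 0.682, 0, -70.136, -16.507], TCP at [0.675, -0, 0.209] pointing down, gripper open.
Joint ranges: [-176.03, 176.03], [-82.01, 121.73], [-58.28, 71.71], [-173.87, 95.51], [-174.79, -0.11], [-173.66, 173.66]. Speed limits (degrees/s): [136.94, 136.94, 172.46, 180, 180, 180].

INTERFACE

Orientations are given as [roll, pitch, yaw] about the fixed x, y, z axes, in that order (R = Rz(yaw) Ry(pitch) Rx(roll)).
In Python, from plant import r gives the robot as it stands.
- The arm moves only by the tool send_rows, never from a script. Its argument "plan" is a list of rows, each a list of 2 entries, a list of its own where there are three numbers: the shift along the tool's x, y, z scaled (see below), then the turn, a rotation vector about the tool's x, y, z scaled (see below). A call has exactly 5 rows; each row is the pose to reach, as a shift and turn from the pose measured when the call began, along the tool's axes at that moment; what a row does not reach only later rows make up. The controller multiplies each number of a shift by 0.15 m and each number of a turn by pi/4 rad. A row lasts 1/10 s, in which the tool goes at most 50 mm and 8.59 degrees, less where a joint would pass 70% of its speed; a pose out of reach is approached as far as the arm can. A call with a number of a shift or a turn outside -1 to 1 is refused whole. A call with a gripper value outside its range is refused whole. "jaw" is the opening, from -1 (shut) to 1 (fully open), so that 0 is half open, set as the call begins (left out, the last holds). The fingers move at their own pace and stop on an object; "force" is the grip in N (left out, the last holds). Time passes only in rows, so rows that repeat a pose let the fingers close, or fill a call up. It gives the time, the measured TCP pose, the force and the opening at its end, in the units of the state.
- r.get_state(): the state, without advancing time (a new reading comes with each control period).
- r.capture(name): name is "scene" or "side" or "wrist"; returns a dict with "color" (384x512x3 uint8, red, green, blue), "range_z" (384x512 float32, m along the optical axis (not along the pixel's ray), 0 where there is no reading), "mtx" (3x3 intrinsics, pixels), "pose" (4x4, takes a point from camera to world coordinates). Camera axes: x right, y down, z forward; pixel columns grow to the right and rows downward; lengths in m; the calibration is good to about 2 mm. A picture is of the moment at which its call begins.
- r.close_job(): hands the job in, once; it reports no verdict.
Trained networks look in a picture, given as the dict that the camera call returned (one of the last four; its "shot" number tells which), for a name from the list of things; names that differ only in an ending like _2 or _b are one class to them, and where a whole thing is asked for, a point or a joint stands for the part that bears it (a point fixed in the world has none). Each returns a list of dicts, best first, with "score" (0 to 1); they miss things now and then, are a little off and sometimes report something else, mostly with a low value. They report only what shows in the picture. A call takes as long as a camera call.
- r.find_in(picture, target): "uv" ([column, row] in pixels, amid what is visible of it).
- r.trace(picture, target): "mask" (384x512 bool, what is visible of it) and "uv" ([column, row] in pixels, amid what is visible of it).
The state is a dict: "time_s": time; "joints": joint angles; "qd": joint speeds; "joint_torque": joint torques, N m; "tcp_pos": TCP position; "eef_rot": TCP orientation; "contact_force": force on the tool from outside, world axes, zero at the start; "moment": the same for the moment, N m; "gripper_width": finger opening in m.
Only numpy, scipy, OpenCV 4.12 (cv2) and the standard library are available. Lean on these libraries where they do the work, as an engineer would, in place of code of your own. Each camera call takes 0.05 s, during which the arm holds its last target. There are 200 camera calls.

TASK

The breather of the hydraulic oil tank lies on its side on the bench: stand it upright on its neck on the bench and let go, then take it again from above. Put its neck into the filler collar with the two lugs through the two slots, push down against the spring, turn it a quarter turn clockwise (seen from above) and let it rise until it clicks home, then let go. Leave everything else on the bench where it lies.

Things in the scene. Friction and masses are not known exactly. Their poses are not given: they have to be found in the camera images.
- breather: the tank's breather: aluminium canister with a black cap, 110 mm long, 0.3 kg; z along its length, origin at the centre of the neck's end face. Round steel neck, 36 mm wide, z = 0 to 20; body and cap of rounded square section, 50 mm across flats that face +-x and +-y, z = 20 to 110. Centre of mass at z = 61. Starts lying on a flat, axis 25 mm up, neck to the right (-y), cap roughly to the left (+y)
- breather_top (a point): centre of the breather's cap end, 110 mm from the neck's end, same axes as the breather
- lug (a point): end of one of the two opposite lugs at the very end of the breather's neck, on its +x and -x sides: each 9 mm wide, 6 mm high (z = 0 to 6), reaching 25 mm from the axis; axes as the breather's. While it lies, the lugs point level to both sides
- tank: the grey steel oil tank, 114 x 154 mm in plan, top plate 80 mm above the bench, fixed to the bench; origin under its centre on the bench, x to its back, y to its left, z up. A filler collar stands on its top, 28 mm left (+y) of its centre; beside it are two plugged ports up to 12 mm high
- collar (a point): centre of the filler collar's rim, 104 mm above the bench; axes as the tank's. Aluminium ring, 70 mm outside (88 mm at its bolted foot), 24 mm high, bore 40 mm. From the slots the breather can turn only clockwise seen from above, about 90 degrees to a stop, and only while its neck's end is 14 to 18 mm below the rim (18: bottom stop), lugs under the lip
- slot (a point): mouth of one of the two entry slots in the collar's rim, 24 mm from the collar's axis on its -x side; the other is opposite, on its +x side. Each is 15 mm wide and lets a lug down
- notch (a point): one of the two notches, in the underside of the collar's lip, 24 mm from the axis on its -y side; the other is opposite (+y). Each is 14 mm wide and 4 mm high, its roof 4 mm below the rim: the lugs, come round under it, are lifted into it by the spring. Then the breather is home, its neck's end 10 mm below the rim
- spring_seat (a joint): travel in m of the rubber-faced spring seat inside the collar, 0 at rest (face 2 mm below the rim), growing as it is pushed down, at most 0.016. It pushes up with 5.4 N at rest plus 0.5 N per mm (9.4 N at home, about 13 N fully down), more than the breather's weight: unlocked, the breather is lifted until its neck's end is about 2 mm below the rim
- oil_can: bystander: small dark green oil can with a thin bent spout, 62x72x123 mm, standing near the tool box; origin at the centre of its underside
- scraper: bystander: scraper with a lime handle, 200 mm long, lying near the middle of the bench; origin at the centre of its underside
- tape_roll: bystander: roll of tape lying flat, 96 mm across, 25 mm high; origin at the centre of its underside
- cast_boss_0: bystander: small dark casting, 50 mm across, 30 mm high; origin at the centre of its underside
- cast_boss_1: bystander: small dark casting, 50 mm across, 30 mm high; origin at the centre of its underside
- file_round: bystander: round file with a wooden handle, 255 mm long, at the right; origin at the centre of its underside

How it is judged (in metres and radians):
On the way, in this order (a step that is already met when the one before it is completed fails the run):
1. the breather stands upright on its neck on the bench, let go (angle between breather's own z axis and vertical below 0.08 rad and height (world z) of breather below 0.006 m and height (world z) of breather_top above 0.1 m and contact force between the fingers and breather below 0.05 N and linear speed of breather below 0.02 m/s), for 0.2 s.
2. the neck is pushed into the collar against the spring (z of breather in the frame of collar below -0.0125 m and horizontal distance between breather and collar below 0.006 m and value of joint spring_seat above 0.0095 m), for 0.1 s.
At the end, for the whole second after the job is handed in: The breather stands upright in the collar (tilt under 0.08 rad, axes within 4 mm), lugs within 0.2 rad of the collar's y axis, risen into the notches: neck's end 8 to 12.2 mm below the rim (home is 10), spring seat pushed down over 6 mm; at rest and let go (z of breather in the frame of collar between -0.0122 and -0.008 m and horizontal distance between breather and collar below 0.004 m and angle between the x axis of breather and the y axis of collar, either way round below 0.2 rad and angle between breather's own z axis and vertical below 0.08 rad and height (world z) of breather_top above 0.19 m and value of joint spring_seat above 0.006 m and linear speed of breather below 0.01 m/s and contact force between the fingers and breather below 0.05 N); the robot touches nothing.
It fails at once if a bystander was moved more than 40 mm (distance of any of oil_can, scraper, tape_roll, cast_boss_0, cast_boss_1, file_round from where it was at the start of the episode above 0.04 m).
It also fails if it takes over 67 s, if anything falls off the work surface, if the arm or the gripper's body presses on something with over 40 N, if the wrist force passes 120 N, or if a joint passes its speed limit or range.

## Working session

There is one attempt and no reset: what is moved stays moved. The work goes in short steps, Python scripts to look and compute and a tool call to move; the robot and the scene stay as the last step left them, time stands still between calls to the robot, and variables do not carry over. Pictures are saved under pics/ and viewed, about 8 in all and at most 12, crops included, and the job is handed in when it is done.

Besides the shell and the picture viewer there is one more tool, called after "Emit:" by a JSON object that holds its "api" and its "payload". send_rows: Moves the arm, as the interface text tells. Its arguments: {"type":"object","properties":{"plan":{"type":"array"},"jaw":{"type":"number"},"force":{"type":"number"}},"required":["plan"]}

```bash
mkdir -p pics; ls
cat > h.py <<'E'
import numpy as np, cv2
from scipy.spatial.transform import Rotation as R
from plant import r
def cloud(p):
    K=np.array(p["mtx"]);z=p["range_z"];v,u=np.indices(z.shape)
    c=np.stack([(u-K[0,2])*z/K[0,0],(v-K[1,2])*z/K[1,1],z],-1)
    T=np.array(p["pose"]);w=c@T[:3,:3].T+T[:3,3];w[z<=0]=np.nan
    return w
def save(p,n): cv2.imwrite(f"pics/{n}.png",p["color"][...,::-1])
E
python3 - <<'E'
from h import *
s=r.get_state()
print({k:np.round(v,3) for k,v in s.items()})
ims=[]
for n in("scene","side"):
    p=r.capture(n);ims.append(p["color"]);w=cloud(p)
    print(n,np.round(p["pose"],3).tolist())
    for t in("breather","breather_top","lug","tank","collar","slot","notch","oil_can","scraper","tape_roll","cast_boss_0","file_round"):
        q=r.find_in(p,t)
        print(t,[(np.round(d["score"],2),np.round(d["uv"]),np.round(w[int(d["uv"][1]),int(d["uv"][0])],3)) for d in q[:3]])
    
cv2.imwrite("pics/a.png",np.vstack(ims)[...,::-1][:, :])
cv2.imwrite("pics/a.png",cv2.resize(np.hstack(ims)[...,::-1],(800,300)))
cv2.imwrite("pics/s0.png",ims[0][...,::-1]);cv2.imwrite("pics/s1.png",ims[1][...,::-1])
E
```

```text
pics
{'time_s': np.float64(0.0), 'joints': array([ 1.6507e+01,  2.0591e+01,  6.3500e-01, -2.1000e-02, -7.0136e+01,
       -1.6508e+01]), 'qd': array([ 0.028, -0.041,  0.025,  0.007, -0.013, -0.007]), 'joint_torque': array([-1.0000e-03, -5.8273e+01,  2.9306e+01,  6.9970e+00,  7.0000e-03,
       -0.0000e+00]), 'tcp_pos': array([ 0.674, -0.   ,  0.209]), 'eef_rot': array([  94.212,   89.905, -175.795]), 'contact_force': array([ 0.138, -0.443, -0.045]), 'moment': array([-0.004, -0.064,  0.001]), 'gripper_width': np.float64(0.088)}
scene [[0.743, -0.522, 0.42, 0.076], [-0.669, -0.562, 0.486, -0.607], [-0.018, -0.642, -0.766, 1.09], [0.0, 0.0, 0.0, 1.0]]
breather [(np.float64(0.72), array([264., 242.]), array([ 0.546, -0.087,  0.051]))]
breather_top [(np.float64(0.84), array([266., 243.]), array([ 0.55 , -0.09 ,  0.045])), (np.float64(0.21), array([304., 222.]), array([ 0.693, -0.098,  0.012]))]
lug [(np.float64(0.77), array([265., 242.]), array([ 0.546, -0.091,  0.051]))]
tank [(np.float64(0.7), array([206., 174.]), array([0.562, 0.177, 0.091]))]
collar [(np.float64(0.77), array([203., 17
[... 1440 characters left out ...]
loat64(0.68), array([243., 259.]), array([0.58 , 0.266, 0.106]))]
oil_can [(np.float64(0.69), array([224., 217.]), array([0.681, 0.06 , 0.043]))]
scraper [(np.float64(0.72), array([302., 228.]), array([0.472, 0.038, 0.016]))]
tape_roll [(np.float64(0.6), array([235., 161.]), array([ 0.73 , -0.284, -0.001]))]
cast_boss_0 [(np.float64(0.8), array([192., 324.]), array([0.664, 0.392, 0.024])), (np.float64(0.48), array([226., 194.]), array([ 0.712, -0.077,  0.017]))]
file_round [(np.float64(0.69), array([316., 156.]), array([ 0.464, -0.333,  0.018])), (np.float64(0.45), array([276., 196.]), array([ 0.555, -0.045,  0.051])), (np.float64(0.26), array([235., 162.]), array([ 0.728, -0.276,  0.   ]))]
```

View pics/s0.png

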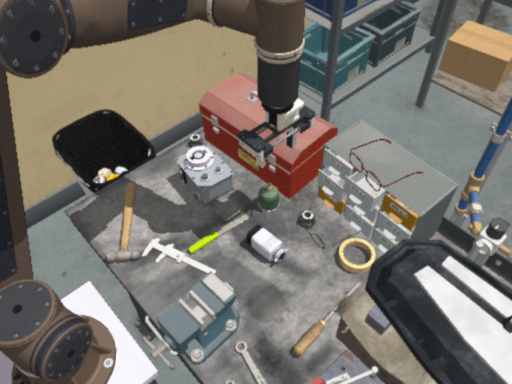

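View pics/s1.png

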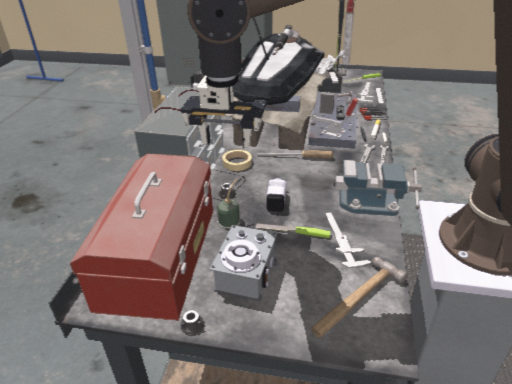

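Run:
```python
from h import *
for n in("scene","side"):
    p=r.capture(n);w=cloud(p)
    def show(name,m):
        P=w[m];P=P[~np.isnan(P[:,0])]
        return P
    q=r.trace(p,"breather")
    P=show("b",q[0]["mask"]);print(n,q[0]["score"],len(P))
    t=P[(P[:,2]>.043)&(P[:,2]<.06)]
    print("top flat n",len(t),"z",np.median(t[:,2]))
    rc=cv2.minAreaRect((t[:,:2]*1000).astype(np.float32));print("topflat rect",rc)
    rc=cv2.minAreaRect((P[P[:,2]>.008][:,:2]*1000).astype(np.float32));print("all rect",rc)
    # collar: points z 0.095..0.112 near (0.58,0.25)
    W=w.reshape(-1,3);m=(np.hypot(W[:,0]-.575,W[:,1]-.24)<.09)
    C=W[m&(W[:,2]>.097)&(W[:,2]<.115)]
    print("rim",len(C),np.median(C[:,2]),C.min(0),C.max(0));print(cv2.minEnclosingCircle((C[:,:2]*1000).astype(np.float32)))
    T=W[m&(W[:,2]>.072)&(W[:,2]<.088)];print("plate",len(T),np.median(T[:,2]),cv2.minAreaRect((T[:,:2]*1000).astype(np.float32)))
```

```text
scene 0.97 876
top flat n 470 z 0.0473787647680004
topflat rect ((554.3339233398438, -81.46229553222656), (50.44150924682617, 98.49591064453125), 3.8153202533721924)
all rect ((554.6844482421875, -87.77423095703125), (50.582096099853516, 111.13845825195312), 3.8153202533721924)
rim 305 0.10152212406661254 [0.55147703 0.2071475  0.09702431] [0.62273777 0.28063987 0.10797002]
((586.9237060546875, 243.947265625), 37.86770248413086)
plate 890 0.07941630300047431 ((584.1263427734375, 221.55807495117188), (144.75856018066406, 115.61351013183594), 82.99099731445312)
side 0.59 573
top flat n 346 z 0.05016402404588055
topflat rect ((561.4559326171875, -85.63862609863281), (48.961666107177734, 111.47630310058594), 3.9747304916381836)
all rect ((561.3956909179688, -86.01748657226562), (49.13437271118164, 115.71658325195312), 3.9747304916381836)
rim 580 0.10401021094554935 [0.5575081  0.20789093 0.09702916] [0.62739125 0.27994298 0.10863812]
((592.7311401367188, 243.71998596191406), 36.589054107666016)
plate 1345 0.08139568956446819 ((590.0978393554688, 221.74359130859375), (145.6881866455078, 114.10979461669922), 84.02143096923828)
```

The scene view shows the breather lying at about (266,243) with its neck to the lower right, and the tank at (205,172) with the collar at about (200,157). The red toolbox stands directly behind the tank. The side view shows the breather at (276,195), the collar at (243,257) and the scraper at (305,231), near the tank. Scene and side differ by about 6 mm in x, so the wrist camera has to settle it.

Run:
```python
from h import *
s=r.get_state();print(np.round(R.from_euler('xyz',s["eef_rot"],degrees=True).as_matrix(),3).tolist())
p=r.capture("wrist");save(p,"w0");w=cloud(p);print(np.round(p["pose"],3).tolist(),np.round(p["mtx"],1).tolist())
for t in("breather","collar","tank"):
    print(t,[(np.round(d["score"],2),np.round(d["uv"])) for d in r.find_in(p,t)[:2]])
H={}
for n in("scene","side"):
    W=cloud(r.capture(n)).reshape(-1,3);W=W[~np.isnan(W[:,0])]
    W=W[(W[:,2]>-.01)&(W[:,2]<.35)]
    for a in W:
        i=(int(a[0]//.04),int(a[1]//.04));H[i]=max(H.get(i,0),a[2])
print("rows y from .44 down, cols x .36->.84 (mm max height)")
for j in range(10,-12,-1): print("%5.2f"%(j*.04),*["%4d"%(1000*H.get((i,j),-.001)) for i in range(9,21)])
```

```text
[[0.0, -1.0, -0.0], [-0.0, -0.0, 1.0], [-1.0, -0.0, -0.0]]
[[-1.0, -0.001, -0.001, 0.676], [-0.001, 0.955, 0.296, -0.08], [0.001, 0.296, -0.955, 0.384], [0.0, 0.0, 0.0, 1.0]] [[296.1, 0.0, 258.5], [0.0, 296.1, 192.9], [0.0, 0.0, 1.0]]
breather [(np.float64(0.73), array([360.,  92.]))]
collar [(np.float64(0.93), array([316., 309.]))]
tank [(np.float64(0.83), array([316., 307.]))]
rows y from .44 down, cols x .36->.84 (mm max height)
 0.40    5    3    6    6    4    4    4   12    8    5    3    4
 0.36   18   24    5    4    4    5    5   33  172  184  185  185
 0.32   26   25    4    5    3    4    6   23  172  185  185  186
 0.28   26    7    5    5   86   95   89   84  172  185  185  185
 0.24   23    4    6    6  105  107  107   85  175  185  186  221
 0.20    4    4    4    5  107  107  107   87  167  185  187  222
 0.16    4    4    5   25   95   94   94   82  168  185  186  221
 0.12    5    5    5    4   84   85   86   78  162  184  187  220
 0.08   12    4    5    5    5    6    3    4  156  186  186  187
 0.04   16   20   20   18    9  337  336   67  155  337  331  186
 0.00   20   19   18   15   10  338  337  349  349  348  338  187
-0.04    9    7    4    4   55  337  337  349  349  348  338  184
-0.08   17    8    5    4   53  334    5    4   33  307  213  218
-0.12  108    5    5    5   53   54    4    4   33   32  215  217
-0.16  107   59    5    4   51   49    6    4    4    4  253  247
-0.20  107    6    5    5    4    3    4    4    5  208  253  215
-0.24    4    5    5    4    6    4    4    5   29  206  255  215
-0.28    4    5    5    5    6    6    5   29   28  208  252  248
-0.32    4    4    5    4    4    5   16   27   28   28  216  216
-0.36    4   31   31   91  109  108  201   12    4  138  216  216
-0.40    4   21    5  123  185  199  215  213  204  201  215  216
-0.44   38   37  130  128  199  221  222  223  222  220  197    6
```

View pics/w0.png

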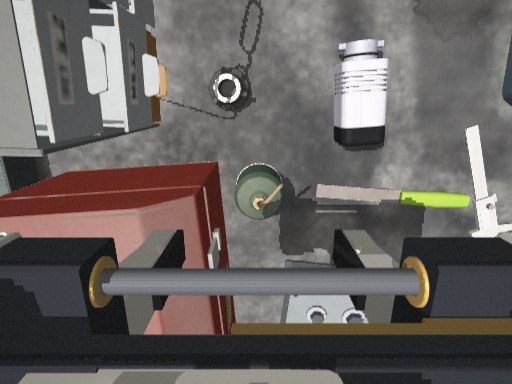

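The wrist view shows the breather at (360,92), its neck and lugs at the top (-y) and the black cap at the bottom. The oil can is at (258,190). It stands too close for a tilted gripper, so I'll first move the breather away to -x/-y. Then I'll grasp it tilted and rotate it upright.

```bash
cat >> h.py <<'E'
def breather_lying(p):
    w=cloud(p);q=r.trace(p,"breather")[0]
    P=w[q["mask"]];P=P[~np.isnan(P[:,0])]
    t=P[P[:,2]>np.percentile(P[:,2],90)-.008]
    rc=cv2.minAreaRect((P[P[:,2]>.012][:,:2]*1000).astype(np.float32));rt=cv2.minAreaRect((t[:,:2]*1000).astype(np.float32))
    print("score",q["score"],"n",len(P),"ztop",np.median(t[:,2]));print("all",np.round(np.hstack([*rc]),1),"top",np.round(np.hstack([*rt]),1))
    print("y range",np.percentile(P[:,1],[0.5,99.5]),"med x top",np.median(t[:,0]))
E
python3 - <<'E'
from h import *
p=r.capture("wrist");breather_lying(p)
w=cloud(p)
for t in ("oil_can","scraper"):
  q=r.trace(p,t)
  if q: P=w[q[0]["mask"]];P=P[~np.isnan(P[:,0])];print(t,np.round(np.percentile(P,[1,99],axis=0),3).tolist())
E
```

```text
score 0.7 n 5016 ztop 0.04828991908105923
all [560.9 -87.4  49.5 109.7   4.1] top [560.7 -87.2  49.1 109.3   4. ]
y range [-0.14156009 -0.03359328] med x top 0.5624503954986079
oil_can [[0.648, -0.003, 0.002], [0.703, 0.052, 0.12]]
scraper [[0.401, 0.028, -0.0], [0.595, 0.053, 0.017]]
```

Emit:
{"api": "send_rows", "payload": {"plan": [[[0, 0.25, -0.19], [-0.09, 0, 0]], [[0.1, 0.5, -0.37], [-0.09, 0, 0]], [[0.3, 0.75, -0.55], [-0.09, 0, 0]], [[0.5, 0.753, -0.553], [-0.09, 0, 0]], [[0.593, 0.753, -0.553], [-0.09, 0, 0]]], "jaw": 1, "force": 30}}

```text
time_s: 2.5
tcp_pos: [0.5593, -0.084, 0.1186]
eef_rot: [78.1, 89.9, 172.0]
contact_force: [0.3, -0.4, -0.1]
gripper_width: 0.0874
```

Emit:
{"api": "send_rows", "payload": {"plan": [[[0.25, 0, 0], [0, 0, 0]], [[0.45, 0, 0], [0, 0, 0]], [[0.6, 0, 0], [0, 0, 0]], [[0.6, 0, 0], [0, 0, 0]], [[0.6, 0, 0], [0, 0, 0]]]}}

```text
time_s: 3.0
tcp_pos: [0.5593, -0.0841, 0.029]
eef_rot: [87.8, 89.8, -178.2]
contact_force: [0.8, -0.5, 0.6]
gripper_width: 0.0874
```

Emit:
{"api": "send_rows", "payload": {"plan": [[[0, 0, 0], [0, 0, 0]], [[0, 0, 0], [0, 0, 0]], [[0, 0, 0], [0, 0, 0]], [[0, 0, 0], [0, 0, 0]], [[0, 0, 0], [0, 0, 0]]], "jaw": -1, "force": 30}}

```text
time_s: 3.5
tcp_pos: [0.5595, -0.084, 0.0294]
eef_rot: [85.6, 89.9, 179.6]
contact_force: [-0.3, 0.6, -0.2]
gripper_width: 0.0531
```

Emit:
{"api": "send_rows", "payload": {"plan": [[[0, 0, 0], [0, 0, 0]], [[0, 0, 0], [0, 0, 0]], [[-0.1, 0, 0], [0, 0, 0]], [[-0.2, 0, 0], [0, 0, 0]], [[-0.2, 0, -0.1], [0, 0, 0]]]}}

```text
time_s: 4.0
tcp_pos: [0.5622, -0.0983, 0.0613]
eef_rot: [-86.3, 89.9, 7.7]
contact_force: [1.0, 0.0, 0.9]
gripper_width: 0.0132
```

Emit:
{"api": "send_rows", "payload": {"plan": [[[0, 0.12, -0.2], [0, 0, 0]], [[0, 0.23, -0.4], [0, 0, 0]], [[0, 0.23, -0.4], [0, 0, 0]], [[0.1, 0.23, -0.4], [0, 0, 0]], [[0.14, 0.23, -0.4], [0, 0, 0]]]}}

```text
time_s: 4.5
tcp_pos: [0.5312, -0.1612, 0.039]
eef_rot: [9.7, 90.0, 103.7]
contact_force: [-1.1, 0.1, -1.3]
gripper_width: 0.0004
```

The gripper has shut on nothing, so I'll look before going on.

Run:
```python
from h import *
print(np.round(r.get_state()["joints"],1))
p=r.capture("side");breather_lying(p)
a=cv2.resize(p["color"][120:300,180:380],(800,720))[60:660]
cv2.imwrite("pics/s2.png",a[...,::-1])
p=r.capture("scene");breather_lying(p)
```

```text
[  3.3  19.2 -26.6  -0.  -44.2   0.7]
score 0.66 n 563 ztop 0.050247054043341954
all [561.4 -85.9  49.4 115.1   4.2] top [561.5 -83.2  48.8 108.4   3.9]
y range [-0.14144474 -0.02871084] med x top 0.5601205397464191
score 0.64 n 311 ztop 0.04766832328777659
all [554.4 -70.3  51.8  76.5   5.8] top [552.7 -53.3  48.6  42.7   3.5]
y range [-0.10924559 -0.03273628] med x top 0.5508410202178059
```

View pics/s2.png

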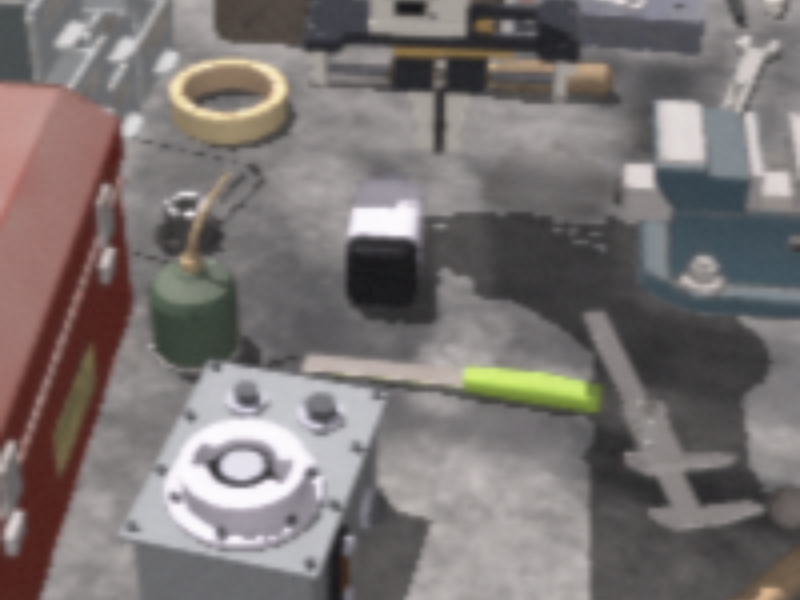

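The breather is unmoved: in the crop it is at (385,245), with the oil can at (195,310). The fingers slid off because I lifted before the grip had built up. I'll retry, wait longer and check the width before lifting.

Emit:
{"api": "send_rows", "payload": {"plan": [[[-0.3, 0, 0], [0, 0, 0]], [[-0.5, 0, 0.1], [0, 0, 0]], [[-0.55, -0.12, 0.3], [0, 0, 0]], [[-0.55, -0.236, 0.5], [0, 0, 0]], [[-0.55, -0.236, 0.505], [0, 0, 0]]], "jaw": 1, "force": 50}}

```text
time_s: 5.2
tcp_pos: [0.5643, -0.0795, 0.124]
eef_rot: [-87.2, 89.8, 7.1]
contact_force: [-0.7, -0.3, -0.6]
gripper_width: 0.0348
```

Run:
```python
from h import *
s=r.get_state();print(s["tcp_pos"],s["gripper_width"]);print(np.round(R.from_euler('xyz',s["eef_rot"],degrees=True).as_matrix(),3).tolist())
```

```text
[ 0.56434586 -0.0794989   0.12398269] 0.03484822076463476
[[0.004, -0.997, -0.075], [0.0, -0.075, 0.997], [-1.0, -0.004, 0.0]]
```

Emit:
{"api": "send_rows", "payload": {"plan": [[[0, 0.02, -0.02], [0, 0, 0]], [[0, 0.02, -0.02], [0, 0, 0]], [[0, 0.02, -0.02], [0, 0, 0]], [[0, 0.02, -0.02], [0, 0, 0]], [[0.1, 0.02, -0.02], [0, 0, 0]]]}}

```text
time_s: 5.7
tcp_pos: [0.563, -0.0832, 0.1106]
eef_rot: [-89.9, 89.6, 4.4]
contact_force: [1.0, 0.3, 0.5]
gripper_width: 0.0751
```

Emit:
{"api": "send_rows", "payload": {"plan": [[[0.2, 0, 0], [0, 0, 0]], [[0.4, 0, 0], [0, 0, 0]], [[0.55, 0, 0], [0, 0, 0]], [[0.55, 0, 0], [0, 0, 0]], [[0.55, 0, 0], [0, 0, 0]]]}}

```text
time_s: 6.2
tcp_pos: [0.5637, -0.0836, 0.0284]
eef_rot: [-93.2, 89.6, 1.1]
contact_force: [1.4, 0.2, 0.3]
gripper_width: 0.0878
```

Emit:
{"api": "send_rows", "payload": {"plan": [[[0, 0, 0], [0, 0, 0]], [[0, 0, 0], [0, 0, 0]], [[0, 0, 0], [0, 0, 0]], [[0, 0, 0], [0, 0, 0]], [[0, 0, 0], [0, 0, 0]]], "jaw": -1, "force": 50}}

```text
time_s: 6.7
tcp_pos: [0.5638, -0.0836, 0.0287]
eef_rot: [-92.6, 89.6, 1.7]
contact_force: [-0.5, 0.0, -0.2]
gripper_width: 0.0531
```

Emit:
{"api": "send_rows", "payload": {"plan": [[[0, 0, 0], [0, 0, 0]], [[0, 0, 0], [0, 0, 0]], [[0, 0, 0], [0, 0, 0]], [[0, 0, 0], [0, 0, 0]], [[0, 0, 0], [0, 0, 0]]]}}

```text
time_s: 7.2
tcp_pos: [0.5632, -0.0837, 0.0287]
eef_rot: [-93.5, 89.6, 0.7]
contact_force: [-3.5, -1.2, 3.7]
gripper_width: 0.033
```

Run:
```python
from h import *
s=r.get_state();print(s["tcp_pos"],s["gripper_width"],s["contact_force"]);print(np.round(R.from_euler('xyz',s["eef_rot"],degrees=True).as_matrix(),3).tolist())
p=r.capture("side");q=r.capture("wrist")
a=cv2.resize(p["color"][150:270,200:360],(800,600))
cv2.imwrite("pics/s3.png",np.vstack([cv2.resize(p["color"][160:250,220:340],(500,300),interpolation=cv2.INTER_CUBIC),cv2.resize(q["color"],(500,300))])[...,::-1])
```

```text
[ 0.56320639 -0.0836907   0.02869146] 0.03304251156700114 [-3.54062071 -1.15638269  3.74105336]
[[0.006, -0.997, -0.074], [0.0, -0.074, 0.997], [-1.0, -0.006, -0.0]]
```

View pics/s3.png

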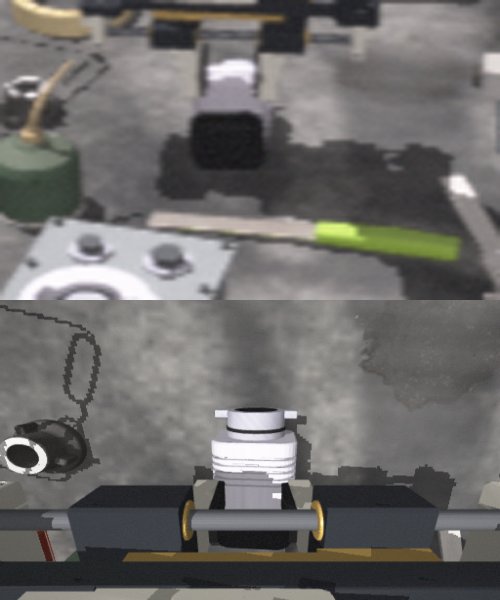

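The picture shows the breather between the fingers, but the reported width is 33 mm for a 50 mm body. I'll hold for another call to see whether it is still changing.

Emit:
{"api": "send_rows", "payload": {"plan": [[[0, 0, 0], [0, 0, 0]], [[0, 0, 0], [0, 0, 0]], [[0, 0, 0], [0, 0, 0]], [[0, 0, 0], [0, 0, 0]], [[0, 0, 0], [0, 0, 0]]]}}

```text
time_s: 7.8
tcp_pos: [0.5632, -0.0837, 0.0287]
eef_rot: [-93.6, 89.6, 0.7]
contact_force: [-2.8, -0.1, 3.9]
gripper_width: 0.0329
```

Run:
```python
from h import *
s=r.get_state();print(s["tcp_pos"],s["gripper_width"],s["contact_force"],s["moment"])
q=r.capture("wrist");save(q,"w4");w=cloud(q)
for row in (120,140,160,180,200): print(row,[ (c,*np.round(w[row,c]*1000).astype(int)) for c in range(200,330,10)] if 0 else np.round(w[row,200:330:8,2]*1000), np.round(w[row,[200,328],:2],3).tolist())
```

```text
[ 0.56316043 -0.0837157   0.02868305] 0.0328849946318625 [-2.77206455 -0.05430486  3.88718244] [ 0.04785783  1.37684382 -0.00735142]
120 [-2. -1. -1. -1. -1. -1. -1. -1. -1. -1. -1. -2. -2. -0. -1. -2. -0.] [[0.608, -0.148], [0.523, -0.155]]
140 [-1. -1. -2. 27. 28. 28. 30. 29. 29. 28. 29. 26. 27. -1. -0. -2. -1.] [[0.608, -0.135], [0.521, -0.142]]
160 [-2. -1. -2. -2. 27. 39. 39. 43. 42. 41. 39. 35. -0. -1. -1. -0. -2.] [[0.608, -0.121], [0.519, -0.128]]
180 [-1. -1. 40. 45. 44. 45. 44. 43. 44. 43. 43. 44. 44. -1. -2. -1. -2.] [[0.607, -0.107], [0.516, -0.113]]
200 [-2. -1. -0. 42. 45. 48. 49. 50. 51. 51. 50. 51. 50. -1. -1. -2. -1.] [[0.607, -0.091], [0.515, -0.099]]
```

View pics/w4.png

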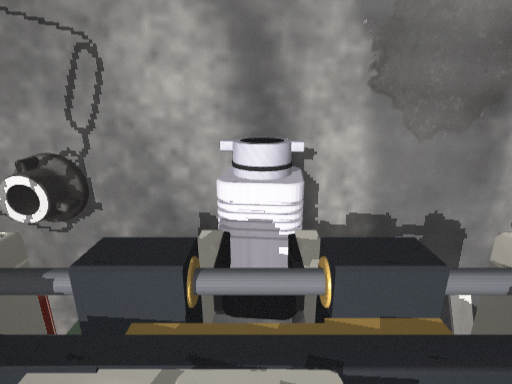

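Run:
```python
from h import *
q=r.capture("wrist");w=cloud(q)
for row in (238,246,254,262,300,310):
    print(row);
    for c in range(196,328,4 if row in(246,300) else 8): print("  ",c,np.round(w[row,c]*1000),q["color"][row,c],end="")
    print()
```

```text
238
   196 [ 586. -120.  115.] [24 24 25]   204 [593. -93.  62.] [121 117 111]   212 [589. -93.  61.] [119 115 110]   220 [585. -92.  59.] [118 116 108]   228 [581. -92.  57.] [23 21 20]   236 [577. -88.  48.] [140 139 148]   244 [572. -88.  49.] [139 137 143]   252 [568. -89.  50.] [135 130 138]   260 [563. -90.  50.] [131 125 135]   268 [559. -90.  51.] [123 117 127]   276 [554. -90.  49.] [124 123 130]   284 [550. -90.  50.] [126 122 127]   292 [546. -95.  58.] [30 25 32]   300 [542. -96.  60.] [139 140 130]   308 [538. -96.  60.] [140 137 128]   316 [534. -97.  61.] [164 161 151]   324 [ 546. -124.  117.] [31 37 42]
246
   196 [ 586. -117.  116.] [20 18 21]   200 [594. -92.  69.] [121 120 113]   204 [591. -92.  70.] [121 117 114]   208 [590. -92.  69.] [116 114 107]   212 [588. -92.  68.] [128 126 118]   216 [586. -90.  65.] [116 113 109]   220 [584. -92.  67.] [31 31 29]   224 [582. -91.  66.] [25 23 29]   228 [580. -88.  58.] [22 24 25]   232 [579. -83.  49.] [153 149 158]   236 [577. -83.  49.] [156 153 161]   240 [574. -83.  48.] [153 147 157]   244 [572. -84.  50.] [155 150 
[... 3028 characters left out ...]
 [544. -98. 114.] [56 57 56]   320 [ 544. -103.  120.] [62 55 39]   324 [ 546. -109.  128.] [142 116  65]
310
   196 [585. -98. 123.] [24 27 28]   204 [584. -88. 111.] [104 101  95]   212 [583. -75.  95.] [101  99  93]   220 [589.   2.  -0.] [35 37 38]   228 [579. -37.  47.] [18 14 18]   236 [574. -39.  49.] [26 27 29]   244 [569. -40.  49.] [22 22 24]   252 [564. -40.  49.] [29 25 26]   260 [559. -41.  50.] [23 21 24]   268 [555. -42.  50.] [29 27 28]   276 [550. -42.  51.] [23 20 22]   284 [545. -43.  51.] [26 26 29]   292 [540. -42.  49.] [26 27 29]   300 [524.  -3.  -1.] [45 46 46]   308 [543. -84. 101.] [100  96  92]   316 [544. -95. 116.] [20 20 23]   324 [ 544. -103.  126.] [24 24 25]
```

Run:
```python
from h import *
for n in("scene","side"):
    p=r.capture(n);w=cloud(p);K=np.array(p["mtx"]);T=np.linalg.inv(np.array(p["pose"]))
    uv=lambda X:(lambda c:(K@(c/c[2]))[:2])(T[:3,:3]@X+T[:3,3])
    for X in([.54,-.09,.05],[.54,-.09,.0097],[.587,-.084,.06]): print(n,X,np.round(uv(np.array(X))))
    m=(np.abs(w[...,1]+.085)<.03)&(w[...,0]>.5)&(w[...,0]<.62)&(w[...,2]>.052)&(w[...,2]<.1)
    v,u=np.nonzero(m);print(len(v),u.min(),u.max(),v.min(),v.max())
    u0,v0=uv(np.array([.56,-.085,.05])).astype(int)
    cv2.imwrite(f"pics/z_{n}.png",cv2.resize(p["color"][v0-35:v0+35,u0-45:u0+45],(400,300),interpolation=cv2.INTER_NEAREST)[...,::-1])
a=np.hstack([cv2.imread(f"pics/z_{n}.png") for n in("scene","side")]);cv2.imwrite("pics/s5.png",a)
```

```text
scene [0.54, -0.09, 0.05] [262. 243.]
scene [0.54, -0.09, 0.0097] [262. 252.]
scene [0.587, -0.084, 0.06] [274. 230.]
69 258 277 223 247
side [0.54, -0.09, 0.05] [283. 187.]
side [0.54, -0.09, 0.0097] [283. 198.]
side [0.587, -0.084, 0.06] [267. 183.]
261 261 288 173 193
```

View pics/s5.png

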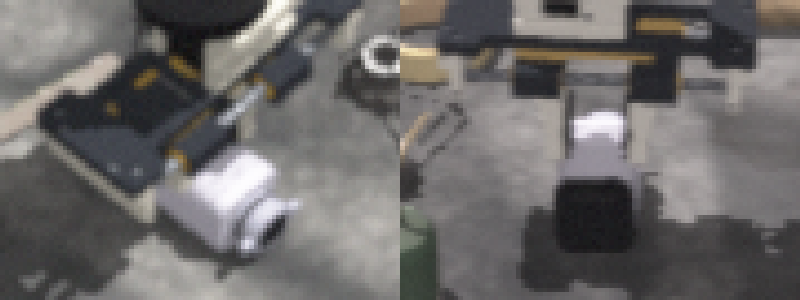

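The finger faces really are 33 mm apart, although the drawn body is about 50 mm wide. The grip is stable at that width, so I'll test it with a slow lift.

Emit:
{"api": "send_rows", "payload": {"plan": [[[-0.02, 0, 0], [0, 0, 0]], [[-0.05, 0, 0], [0, 0, 0]], [[-0.09, 0, 0], [0, 0, 0]], [[-0.12, 0, 0], [0, 0, 0]], [[-0.14, 0, 0], [0, 0, 0]]]}}

```text
time_s: 8.5
tcp_pos: [0.5635, -0.0836, 0.0504]
eef_rot: [-92.5, 89.6, 1.7]
contact_force: [-0.4, -0.3, -1.8]
gripper_width: 0.0326
```

Run:
```python
from h import *
s=r.get_state();print(s["tcp_pos"],s["gripper_width"],s["contact_force"],s["moment"])
p=r.capture("wrist");w=cloud(p);save(p,"w6")
for row in (140,160,180,200,246,262): print(row,np.round(w[row,200:330:8,2]*1000))
```

```text
[ 0.56345855 -0.08364649  0.05037532] 0.03258239091626152 [-0.40081398 -0.26756441 -1.80868595] [0.01337377 0.0178399  0.0264248 ]
140 [ 0. -2. -2. 49. 49. 50. 51. 50. 50. 50. 49. 48. 49. -0. -1. -1. -2.]
160 [-2. -2. -2. -1. 47. 60. 62. 63. 63. 64. 61. 56. -0. -2. -1. -1. -1.]
180 [-2. -1. 62. 65. 66. 66. 65. 66. 66. 64. 66. 65. 65. -0. -1. -0. -1.]
200 [-3. -1. -2. 64. 70. 71. 70. 70. 71. 72. 72. 73. 71. -1. -2. -1. -1.]
246 [ 92.  91.  87.  88.  70.  71.  71.  72.  72.  72.  73.  73.  88.  89.
  91. 137. 144.]
262 [106. 107. 104.  98.  70.  70.  71.  72.  72.  71.  73.  77. 104. 106.
 106.  nan 148.]
```

It lifted cleanly: the top is 22 mm higher. I'll carry on with the relocation.

Emit:
{"api": "send_rows", "payload": {"plan": [[[0, 0.06, -0.12], [0, 0, 0]], [[0, 0.12, -0.25], [0, 0, 0]], [[0, 0.18, -0.37], [0, 0, 0]], [[0, 0.23, -0.45], [0, 0, 0]], [[0, 0.23, -0.45], [0, 0, 0]]]}}

```text
time_s: 9.05
tcp_pos: [0.5332, -0.1547, 0.0504]
eef_rot: [-91.7, 89.6, 2.5]
contact_force: [0.1, 0.4, -2.7]
gripper_width: 0.0329
```

Emit:
{"api": "send_rows", "payload": {"plan": [[[0.04, 0, 0], [0, 0, 0]], [[0.08, 0, 0], [0, 0, 0]], [[0.12, 0, 0], [0, 0, 0]], [[0.14, 0, 0], [0, 0, 0]], [[0.14, 0, 0], [0, 0, 0]]]}}

```text
time_s: 9.55
tcp_pos: [0.5333, -0.1544, 0.0289]
eef_rot: [-92.8, 89.6, 1.4]
contact_force: [0.2, 0.7, -2.3]
gripper_width: 0.0333
```

Emit:
{"api": "send_rows", "payload": {"plan": [[[0, 0, 0], [0, 0, 0]], [[0, 0, 0], [0, 0, 0]], [[0, 0, 0], [0, 0, 0]], [[0, 0, 0], [0, 0, 0]], [[0, 0, 0], [0, 0, 0]]], "jaw": 1}}

```text
time_s: 10.05
tcp_pos: [0.5335, -0.1544, 0.0291]
eef_rot: [-93.0, 89.6, 1.2]
contact_force: [0.1, 0.1, 0.4]
gripper_width: 0.0674
```

Emit:
{"api": "send_rows", "payload": {"plan": [[[0, 0, 0], [0, 0, 0]], [[0, 0, 0], [0, 0, 0]], [[-0.2, 0, 0], [0, 0, 0]], [[-0.5, 0, 0], [0, 0, 0]], [[-0.75, 0, 0], [0, 0, 0]]]}}

```text
time_s: 10.55
tcp_pos: [0.5327, -0.1545, 0.1434]
eef_rot: [-96.0, 89.6, -1.8]
contact_force: [0.7, 0.4, 0.6]
gripper_width: 0.0876
```

Run:
```python
from h import *
s=r.get_state();print(s["tcp_pos"],s["gripper_width"],s["joints"]);print(np.round(R.from_euler('xyz',s["eef_rot"],degrees=True).as_matrix(),3).tolist())
p=r.capture("wrist");breather_lying(p)
```

```text
[ 0.53267746 -0.15454301  0.14338856] 0.08763995440312831 [ 4.08303061e+00  1.21134695e+01 -2.03174139e+01  4.80631701e-02
 -5.71784705e+01  1.02238716e-01]
[[0.007, -0.997, -0.073], [-0.0, -0.073, 0.997], [-1.0, -0.007, -0.001]]
score 0.9 n 5628 ztop 0.04816162430992976
all [ 530.5 -158.6   49.9  109.1    4.1] top [ 530.6 -158.1   49.3  108.2    4.3]
y range [-0.21337942 -0.09504739] med x top 0.5305805752550381
```

Emit:
{"api": "send_rows", "payload": {"plan": [[[0, 0, 0.15], [0, 0.19, 0]], [[0, 0, 0.3], [0, 0.37, 0]], [[0.1, 0.015, 0.45], [0, 0.56, 0]], [[0.2, 0.015, 0.559], [0, 0.74, 0]], [[0.273, 0.015, 0.559], [0, 0.889, 0]]]}}

```text
time_s: 11.15
tcp_pos: [0.5295, -0.0689, 0.1071]
eef_rot: [-178.1, 52.8, -84.0]
contact_force: [1.4, -1.8, -0.5]
gripper_width: 0.0876
```

```bash
cat >> h.py <<'E'
def st():
    s=r.get_state();M=R.from_euler('xyz',s["eef_rot"],degrees=True).as_matrix()
    print("t",round(s["time_s"],2),"tcp",np.round(s["tcp_pos"],4),"w",round(s["gripper_width"],4),"F",np.round(s["contact_force"],1),"J",np.round(s["joints"],1));print(np.round(M,3).tolist())
    return s,M
def goto(G,Md=None):
    s,M=st();print("shift",np.round(M.T@(np.array(G)-s["tcp_pos"])/.15,3))
    if Md is not None: print("turn",np.round(R.from_matrix(M.T@Md).as_rotvec()/(np.pi/4),3))
def frame(yawj,tilt):
    "jaw yaw (deg; tool z at 90+yaw), tilt about tool y"
    M=R.from_euler('z',yawj,degrees=True).as_matrix()@np.array([[0,-1,0],[0,0,1],[-1,0,0.]])
    return M@R.from_euler('y',tilt,degrees=True).as_matrix()
E
python3 - <<'E'
from h import *
goto([.5289,-.1352,.026],frame(4.1,40))
E
```

```text
t 11.15 tcp [ 0.5295 -0.0689  0.1071] w 0.0876 F [ 1.4 -1.8 -0.5] J [ 34.5  17.8 -44.   40.1 -55.6 -61.7]
[[0.063, -0.997, -0.049], [-0.602, -0.077, 0.795], [-0.796, -0.02, -0.605]]
shift [ 0.696  0.049 -0.024]
turn [-0.011  0.062  0.025]
```

Tilting works, so I'll approach.

Emit:
{"api": "send_rows", "payload": {"plan": [[[0.1, 0.049, -0.024], [-0.01, 0.06, 0.025]], [[0.3, 0.049, -0.024], [-0.01, 0.06, 0.025]], [[0.5, 0.049, -0.024], [-0.01, 0.06, 0.025]], [[0.65, 0.049, -0.024], [-0.01, 0.06, 0.025]], [[0.69, 0.049, -0.024], [-0.01, 0.06, 0.025]]]}}

```text
time_s: 11.65
tcp_pos: [0.5272, -0.1362, 0.0249]
eef_rot: [179.7, 50.0, -86.3]
contact_force: [0.3, -1.2, 1.0]
gripper_width: 0.0878
```

Emit:
{"api": "send_rows", "payload": {"plan": [[[0, 0, 0], [0, 0, 0]], [[0, 0, 0], [0, 0, 0]], [[0, 0, 0], [0, 0, 0]], [[0, 0, 0], [0, 0, 0]], [[0, 0, 0], [0, 0, 0]]], "jaw": -1, "force": 40}}

```text
time_s: 12.15
tcp_pos: [0.5277, -0.1356, 0.0255]
eef_rot: [179.8, 50.1, -86.1]
contact_force: [-0.2, 0.2, -0.1]
gripper_width: 0.0533
```

Emit:
{"api": "send_rows", "payload": {"plan": [[[0, 0, 0], [0, 0, 0]], [[0, 0, 0], [0, 0, 0]], [[0, 0, 0], [0, 0, 0]], [[0, 0, 0], [0, 0, 0]], [[0, 0, 0], [0, 0, 0]]]}}

```text
time_s: 12.65
tcp_pos: [0.528, -0.1354, 0.0255]
eef_rot: [179.8, 50.1, -86.1]
contact_force: [-0.5, 1.4, 1.2]
gripper_width: 0.0493
```

Run:
```python
from h import *
goto([.545,-.06,.16],frame(4.1,-50))
```

```text
t 12.65 tcp [ 0.528  -0.1354  0.0255] w 0.0493 F [-0.5  1.4  1.2] J [ 24.5  24.9 -52.2  56.9 -45.8 -72.9]
[[0.044, -0.997, -0.055], [-0.64, -0.071, 0.765], [-0.767, 0.002, -0.642]]
shift [-1.004 -0.147 -0.197]
turn [-1.000e-03 -1.998e+00 -3.000e-03]
```

The width is 49 mm, as it should be. I'll lift it high, then rotate it upright.

Emit:
{"api": "send_rows", "payload": {"plan": [[[-0.05, 0, -0.04], [0, 0, 0]], [[-0.2, 0, -0.17], [0, 0, 0]], [[-0.35, 0, -0.3], [0, 0, 0]], [[-0.55, 0, -0.46], [0, 0, 0]], [[-0.69, 0, -0.58], [0, 0, 0]]]}}

```text
time_s: 13.15
tcp_pos: [0.5277, -0.1354, 0.1627]
eef_rot: [179.8, 50.2, -86.1]
contact_force: [0.6, 0.0, -2.3]
gripper_width: 0.049
```

Run:
```python
from h import *
goto([.545,-.06,.16],frame(4.1,-50))
```

```text
t 13.15 tcp [ 0.5277 -0.1354  0.1627] w 0.049 F [ 0.6  0.  -2.3] J [ 28.7  13.7 -43.   42.  -60.4 -54.9]
[[0.044, -0.998, -0.055], [-0.639, -0.07, 0.766], [-0.768, 0.002, -0.641]]
shift [-0.302 -0.15   0.39 ]
turn [-0.002 -1.997 -0.003]
```

Emit:
{"api": "send_rows", "payload": {"plan": [[[-0.06, -0.03, 0.08], [0, -0.18, 0]], [[-0.12, -0.06, 0.16], [0, -0.36, 0]], [[-0.18, -0.09, 0.24], [0, -0.54, 0]], [[-0.24, -0.12, 0.32], [0, -0.72, 0]], [[-0.3, -0.15, 0.39], [0, -0.9, 0]]]}}

```text
time_s: 13.65
tcp_pos: [0.5449, -0.0579, 0.1609]
eef_rot: [-1.0, 88.9, 93.2]
contact_force: [-1.4, -1.8, -2.8]
gripper_width: 0.0492
```

Emit:
{"api": "send_rows", "payload": {"plan": [[[0, 0, 0], [0, -0.18, 0]], [[0, 0, 0], [0, -0.36, 0]], [[0, 0, 0], [0, -0.54, 0]], [[0, 0, 0], [0, -0.72, 0]], [[0, 0, 0], [0, -0.9, 0]]]}}

```text
time_s: 14.15
tcp_pos: [0.5457, -0.0578, 0.1629]
eef_rot: [-0.5, 48.0, 93.9]
contact_force: [-0.2, 0.5, -3.3]
gripper_width: 0.0496
```

Run:
```python
from h import *
goto([.545,-.06,.12],frame(4.1,-50))
p=r.capture("side");w=cloud(p)
q=r.trace(p,"breather")
for d in q[:1]:
    P=w[d["mask"]];P=P[~np.isnan(P[:,0])];print(d["score"],np.round(np.percentile(P,[1,50,99],axis=0),3).tolist())
K=np.array(p["mtx"]);T=np.linalg.inv(np.array(p["pose"]));c=T[:3,:3]@np.array([.545,-.06,.12])+T[:3,3];u,v=(K@(c/c[2]))[:2].astype(int)
cv2.imwrite("pics/s7.png",cv2.resize(p["color"][v-70:v+70,u-90:u+90],(720,560),interpolation=cv2.INTER_CUBIC)[...,::-1])
```

```text
t 14.15 tcp [ 0.5457 -0.0578  0.1629] w 0.0496 F [-0.2  0.5 -3.3] J [-16.4  24.5   1.9 -39.  -85.9  30.2]
[[-0.045, -0.997, -0.059], [0.667, -0.074, 0.741], [-0.743, -0.006, 0.669]]
shift [ 0.203  0.007 -0.202]
turn [ 0.007 -0.178  0.003]
0.69 [[0.523, -0.073, 0.084], [0.546, -0.038, 0.163], [0.571, -0.028, 0.199]]
```

View pics/s7.png

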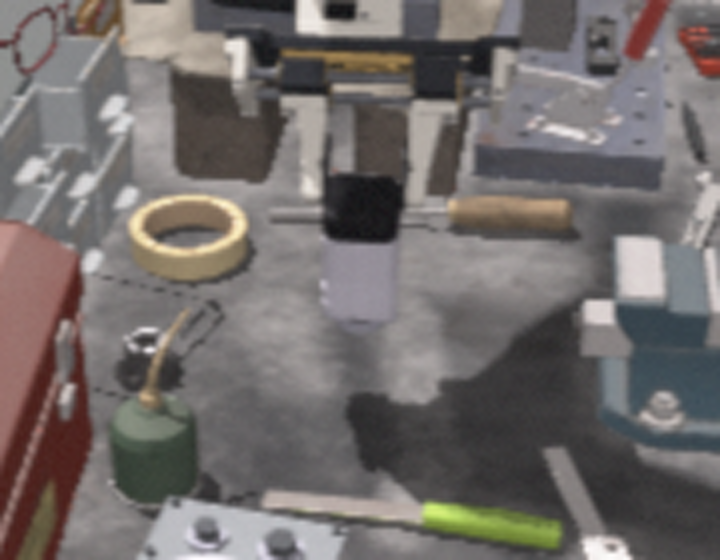

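The breather hangs nearly upright in the gripper: cap at (360,205) and neck at (362,320) in the crop. I'll measure the remaining tilt from its +y face.

```bash
cat >> h.py <<'E'
def face(p,zlo,zhi):
    w=cloud(p);d=r.trace(p,"breather")[0];P=w[d["mask"]];P=P[~np.isnan(P[:,0])]
    P=P[(P[:,2]>zlo)&(P[:,2]<zhi)]
    for _ in range(4):
        A=np.c_[P[:,0],P[:,2],np.ones(len(P))];c=np.linalg.lstsq(A,P[:,1],rcond=None)[0];e=P[:,1]-A@c
        P=P[np.abs(e)<max(2*np.std(e),.001)]
    print("face n",len(P),"yaw",np.degrees(np.arctan(c[0])),"tilt dy/dz deg",np.degrees(np.arctan(c[1])),"rms mm",1e3*np.std(e),"x",np.percentile(P[:,0],[2,98]))
E
python3 - <<'E'
from h import *
p=r.capture("side");face(p,.1,.185)
goto([.545,-.06,.12],frame(4.1,-50))
E
```

```text
face n 389 yaw 4.194217037984391 tilt dy/dz deg 8.42605505221171 rms mm 1.671806753793802 x [0.52263398 0.56574624]
t 14.35 tcp [ 0.5445 -0.0589  0.1597] w 0.049 F [-0.  -0.8 -2.1] J [-16.3  24.6   1.7 -38.6 -85.6  29.9]
[[-0.048, -0.997, -0.052], [0.663, -0.071, 0.745], [-0.747, 0.002, 0.665]]
shift [ 0.193 -0.004 -0.181]
turn [-0.002 -0.185 -0.001]
```

Emit:
{"api": "send_rows", "payload": {"plan": [[[0.08, 0, -0.07], [0, -0.1, 0]], [[0.16, 0, -0.14], [0, -0.188, 0]], [[0.24, 0, -0.21], [0, -0.188, 0]], [[0.32, 0, -0.29], [0, -0.188, 0]], [[0.32, 0, -0.29], [0, -0.188, 0]]]}}

```text
time_s: 14.85
tcp_pos: [0.5436, -0.0582, 0.0934]
eef_rot: [0.3, 39.9, 94.4]
contact_force: [-0.2, -0.0, -3.6]
gripper_width: 0.0494
```

Run:
```python
from h import *
p=r.capture("side");face(p,.03,.12)
w=cloud(p);d=r.trace(p,"breather")[0];P=w[d["mask"]];print("z range",np.nanpercentile(P[:,2],[1,99]))
goto([.545,-.06,.08],frame(4.1,-50))
```

```text
face n 385 yaw 4.294810131940547 tilt dy/dz deg 1.0730646456215878 rms mm 1.81679950987957 x [0.52155726 0.56736238]
z range [0.01939729 0.12787763]
t 15.0 tcp [ 0.545  -0.059   0.0961] w 0.0493 F [-0.5  0.3 -2.5] J [-20.7  33.1   2.2 -44.1 -86.9  38.7]
[[-0.056, -0.997, -0.047], [0.764, -0.073, 0.641], [-0.643, -0.0, 0.766]]
shift [ 0.064  0.    -0.087]
turn [ 0.001  0.    -0.001]
```

Emit:
{"api": "send_rows", "payload": {"plan": [[[0.02, 0, -0.023], [0, 0, 0]], [[0.04, 0, -0.046], [0, 0, 0]], [[0.055, 0, -0.066], [0, 0, 0]], [[0.065, 0, -0.077], [0, 0, 0]], [[0.07, 0, -0.083], [0, 0, 0]]]}}

```text
time_s: 15.5
tcp_pos: [0.5448, -0.059, 0.0795]
eef_rot: [0.0, 40.0, 94.2]
contact_force: [-0.6, -0.0, -2.5]
gripper_width: 0.0493
```

Run:
```python
from h import *
st()
```

```text
t 15.5 tcp [ 0.5448 -0.059   0.0795] w 0.0493 F [-0.6 -0.  -2.5] J [-20.7  34.3   1.7 -44.2 -85.7  39.9]
[[-0.056, -0.997, -0.046], [0.764, -0.072, 0.641], [-0.642, 0.0, 0.766]]
```

Emit:
{"api": "send_rows", "payload": {"plan": [[[0.003, 0, -0.003], [0, 0, 0]], [[0.005, 0, -0.006], [0, 0, 0]], [[0.008, 0, -0.009], [0, 0, 0]], [[0.009, 0, -0.011], [0, 0, 0]], [[0.009, 0, -0.011], [0, 0, 0]]]}}

```text
time_s: 16.0
tcp_pos: [0.5449, -0.0591, 0.0779]
eef_rot: [-0.0, 40.0, 94.2]
contact_force: [-1.0, -1.3, 3.3]
gripper_width: 0.049
```

It touches the bench, so I'll release and back off along the fingers.

Emit:
{"api": "send_rows", "payload": {"plan": [[[0, 0, 0], [0, 0, 0]], [[0, 0, 0], [0, 0, 0]], [[0, 0, 0], [0, 0, 0]], [[0, 0, 0], [0, 0, 0]], [[0, 0, 0], [0, 0, 0]]], "jaw": 1}}

```text
time_s: 16.5
tcp_pos: [0.5448, -0.0591, 0.0778]
eef_rot: [0.0, 40.0, 94.2]
contact_force: [0.2, -0.8, -0.4]
gripper_width: 0.0834
```

Emit:
{"api": "send_rows", "payload": {"plan": [[[0, 0, 0], [0, 0, 0]], [[-0.15, 0, 0], [0, 0, 0]], [[-0.4, 0, 0], [0, 0, 0]], [[-0.65, 0, 0], [0, 0, 0]], [[-0.8, 0, 0], [0, 0, 0]]]}}

```text
time_s: 17.0
tcp_pos: [0.5519, -0.153, 0.1565]
eef_rot: [-0.1, 40.1, 94.1]
contact_force: [0.2, 0.3, -0.6]
gripper_width: 0.0877
```

```bash
cat >> h.py <<'E'
def top(p,zlo=.1,zhi=.125):
    w=cloud(p);P=w.reshape(-1,3);m=(np.hypot(P[:,0]-.545,P[:,1]+.059)<.05)&(P[:,2]>zlo)&(P[:,2]<zhi);P=P[m]
    if len(P)>20: print("top n",len(P),"z",np.median(P[:,2]),np.round(np.hstack([*cv2.minAreaRect((P[:,:2]*1000).astype(np.float32))]),1))
E
python3 - <<'E'
from h import *
p=r.capture("side");face(p,.03,.1);top(p);top(r.capture("scene"))
goto([.545,-.059,.235],frame(4.1,0))
E
```

```text
face n 330 yaw 3.7559205497376973 tilt dy/dz deg 0.8686478042943874 rms mm 1.9338870836751174 x [0.52358034 0.56764278]
top n 218 z 0.10972888932212888 [547.6 -56.8  49.4  50.5   3.5]
top n 313 z 0.10728153305549382 [541.4 -59.1  50.7  51.1   4.4]
t 17.15 tcp [ 0.552  -0.152   0.1555] w 0.0878 F [0.1 0.7 0.1] J [-27.   33.6  11.9 -41.4 -97.3  36.8]
[[-0.053, -0.997, -0.047], [0.764, -0.071, 0.641], [-0.643, -0.002, 0.766]]
shift [0.135 0.002 0.805]
turn [1.00e-03 1.11e+00 2.00e-03]
```

It stands upright at about (0.545, -0.058) with a yaw of about 4°. Next I'll bring the tool vertical above it.

Emit:
{"api": "send_rows", "payload": {"plan": [[[0, 0, 0.16], [0, 0.18, 0]], [[0, 0, 0.32], [0, 0.37, 0]], [[0.04, 0, 0.48], [0, 0.55, 0]], [[0.09, 0, 0.64], [0, 0.74, 0]], [[0.135, 0, 0.805], [0, 0.92, 0]]]}}

```text
time_s: 17.65
tcp_pos: [0.5456, -0.0575, 0.2362]
eef_rot: [-2.2, 81.7, 91.9]
contact_force: [0.4, 0.3, -0.5]
gripper_width: 0.0876
```

Run:
```python
from h import *
p=r.capture("wrist");top(p)
goto([.545,-.059,.2],frame(4.1,0))
```

```text
top n 2138 z 0.10784663135606723 [545.9 -60.1  50.   49.1   4. ]
t 17.7 tcp [ 0.5469 -0.0487  0.2397] w 0.0874 F [-2.6  2.4  0.6] J [  9.3   8.5  -8.7  -8.2 -71.8  -2. ]
[[-0.001, -0.997, -0.083], [0.137, -0.082, 0.987], [-0.991, -0.011, 0.137]]
shift [ 0.252  0.021 -0.103]
turn [0.014 0.175 0.013]
```

Before regrasping I'll measure the collar with the empty wrist camera.

Emit:
{"api": "send_rows", "payload": {"plan": [[[-0.05, -0.05, 0.2], [0, 0.1, 0]], [[-0.1, -0.1, 0.4], [0, 0.17, 0]], [[-0.14, -0.15, 0.6], [0, 0.175, 0]], [[-0.17, -0.2, 0.8], [0, 0.175, 0]], [[-0.17, -0.25, 1.0], [0, 0.175, 0]]]}}

```text
time_s: 18.2
tcp_pos: [0.5711, 0.1011, 0.2857]
eef_rot: [-85.5, 89.4, 9.3]
contact_force: [1.4, -0.5, -0.3]
gripper_width: 0.0874
```

Emit:
{"api": "send_rows", "payload": {"plan": [[[0, -0.05, 0.2], [0, 0, 0]], [[0, -0.1, 0.4], [0, 0, 0]], [[0, -0.15, 0.55], [0, 0, 0]], [[0, -0.18, 0.65], [0, 0, 0]], [[0, -0.18, 0.65], [0, 0, 0]]]}}

```text
time_s: 18.7
tcp_pos: [0.5898, 0.2021, 0.2848]
eef_rot: [-87.6, 89.5, 7.3]
contact_force: [-0.9, -0.5, 0.4]
gripper_width: 0.0876
```

Run:
```python
from h import *
s,M=st()
p=r.capture("wrist");save(p,"w8");w=cloud(p)
for t in("collar","tank","slot","notch"):
    print(t,[(np.round(d["score"],2),np.round(d["uv"])) for d in r.find_in(p,t)[:2]])
W=w.reshape(-1,3)
m=(np.hypot(W[:,0]-.59,W[:,1]-.243)<.055)&(W[:,2]>.097)&(W[:,2]<.112)
C=W[m];print("rim",len(C),np.median(C[:,2]),cv2.minEnclosingCircle((C[:,:2]*1000).astype(np.float32)),np.percentile(C,[.5,99.5],axis=0)[:,:2])
m=(np.hypot(W[:,0]-.59,W[:,1]-.22)<.12)&(W[:,2]>.07)&(W[:,2]<.088)
C=W[m];print("plate",len(C),np.median(C[:,2]),np.hstack([*cv2.minAreaRect((C[:,:2]*1000).astype(np.float32))]))
```

```text
t 18.7 tcp [0.5898 0.2021 0.2848] w 0.0876 F [-0.9 -0.5  0.4] J [ 37.   13.3   0.2   0.2 -76.5 -32.1]
[[0.008, -0.996, -0.086], [0.001, -0.086, 0.996], [-1.0, -0.008, 0.0]]
collar [(np.float64(0.92), array([262., 166.]))]
tank [(np.float64(0.89), array([261., 172.]))]
slot [(np.float64(0.67), array([260., 168.]))]
notch []
rim 1907 0.10226060769682455 ((590.570068359375, 242.8843536376953), 35.37302780151367) [[0.55736542 0.20811308]
 [0.62456757 0.27634742]]
plate 7418 0.07893488441566382 [588.04925537 214.91661072 153.98609924 114.15222931  84.24590302]
```

View pics/w8.png

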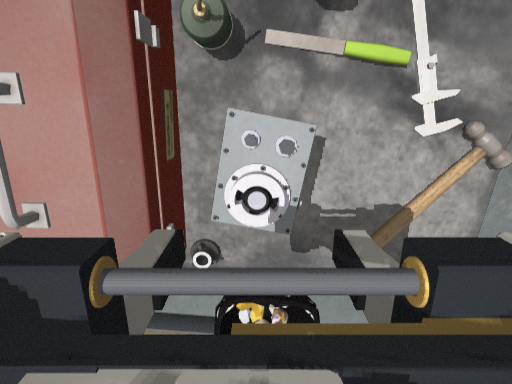

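The wrist view shows the collar at (257,198) with its slots left and right and the tank's edges visible. The plate fit gives the collar at (0.5908, 0.2428) with a tank yaw of -5.75°, and the rim fit agrees to 0.3 mm. Back to the breather now.

Emit:
{"api": "send_rows", "payload": {"plan": [[[0, 0.06, -0.2], [0, 0, 0]], [[0, 0.12, -0.4], [0, 0, 0]], [[0, 0.15, -0.6], [0, 0, 0]], [[0.1, 0.18, -0.8], [0, 0, 0]], [[0.2, 0.2, -1.0], [0, 0, 0]]]}}

```text
time_s: 19.45
tcp_pos: [0.5724, 0.0458, 0.2564]
eef_rot: [-82.2, 89.3, 12.5]
contact_force: [-0.7, 0.5, -1.7]
gripper_width: 0.0877
```

Run:
```python
from h import *
goto([.5455,-.0597,.2],frame(4.1,0))
```

```text
t 19.45 tcp [0.5724 0.0458 0.2564] w 0.0877 F [-0.7  0.5 -1.7] J [ 24.2   9.1  -8.8   0.1 -71.5 -19.5]
[[0.012, -0.997, -0.083], [0.003, -0.083, 0.997], [-1.0, -0.012, 0.002]]
shift [ 0.372  0.241 -0.687]
turn [0.014 0.002 0.015]
```

Emit:
{"api": "send_rows", "payload": {"plan": [[[0, 0.08, -0.23], [0.014, 0, 0.015]], [[0.1, 0.16, -0.46], [0.014, 0, 0.015]], [[0.2, 0.241, -0.687], [0.014, 0, 0.015]], [[0.372, 0.241, -0.687], [0.014, 0, 0.015]], [[0.372, 0.241, -0.687], [0.014, 0, 0.015]]]}}

```text
time_s: 19.95
tcp_pos: [0.5429, -0.0614, 0.1975]
eef_rot: [65.2, 89.7, 159.2]
contact_force: [-0.4, -0.4, -0.2]
gripper_width: 0.0875
```

Run:
```python
from h import *
p=r.capture("wrist");top(p)
goto([.5455,-.0597,.088],frame(4.1,0))
```

```text
top n 2627 z 0.1078874976579357 [546.  -60.   50.   49.7   3.7]
t 20.0 tcp [ 0.5443 -0.0609  0.1994] w 0.0875 F [0.4 0.  0.9] J [ 14.    9.1 -16.2  -0.1 -64.8 -10. ]
[[-0.002, -0.998, -0.07], [0.001, -0.07, 0.998], [-1.0, 0.002, 0.001]]
shift [ 0.743 -0.01   0.006]
turn [-0.002  0.002 -0.003]
```

Emit:
{"api": "send_rows", "payload": {"plan": [[[0.2, -0.01, 0.006], [0, 0, 0]], [[0.4, -0.01, 0.006], [0, 0, 0]], [[0.6, -0.01, 0.006], [0, 0, 0]], [[0.7, -0.01, 0.006], [0, 0, 0]], [[0.74, -0.01, 0.006], [0, 0, 0]]]}}

```text
time_s: 20.5
tcp_pos: [0.5456, -0.0593, 0.0881]
eef_rot: [70.8, 89.8, 164.8]
contact_force: [0.9, -0.6, 0.3]
gripper_width: 0.0877
```

Emit:
{"api": "send_rows", "payload": {"plan": [[[0, 0, 0], [0, 0, 0]], [[0, 0, 0], [0, 0, 0]], [[0, 0, 0], [0, 0, 0]], [[0, 0, 0], [0, 0, 0]], [[0, 0, 0], [0, 0, 0]]], "jaw": -1, "force": 50}}

```text
time_s: 21.0
tcp_pos: [0.546, -0.0592, 0.0887]
eef_rot: [59.1, 89.9, 153.2]
contact_force: [0.3, -0.7, -0.3]
gripper_width: 0.0534
```

Emit:
{"api": "send_rows", "payload": {"plan": [[[0, 0, 0], [0, 0, 0]], [[0, 0, 0], [0, 0, 0]], [[0, 0, 0], [0, 0, 0]], [[0, 0, 0], [0, 0, 0]], [[0, 0, 0], [0, 0, 0]]]}}

```text
time_s: 21.5
tcp_pos: [0.5458, -0.0593, 0.0887]
eef_rot: [63.5, 89.9, 157.5]
contact_force: [-1.2, -0.2, 0.2]
gripper_width: 0.0488
```

Run:
```python
from h import *
goto([.5455,-.0597,.225],frame(-5.75,0))
```

```text
t 21.5 tcp [ 0.5458 -0.0593  0.0887] w 0.0488 F [-1.2 -0.2  0.2] J [ 14.2  15.2 -24.3  -0.1 -50.6 -10. ]
[[-0.002, -0.997, -0.071], [0.001, -0.071, 0.997], [-1.0, 0.002, 0.001]]
shift [-0.908  0.005 -0.002]
turn [ 0.218  0.001 -0.003]
```

Emit:
{"api": "send_rows", "payload": {"plan": [[[-0.1, 0, 0], [0, 0, 0]], [[-0.3, 0, 0], [0, 0, 0]], [[-0.55, 0, 0], [0, 0, 0]], [[-0.8, 0, 0], [0, 0, 0]], [[-0.92, 0, 0], [0, 0, 0]]]}}

```text
time_s: 22.0
tcp_pos: [0.5474, -0.0594, 0.2302]
eef_rot: [-60.7, 89.9, 33.4]
contact_force: [0.6, -1.2, -1.9]
gripper_width: 0.0489
```

Emit:
{"api": "send_rows", "payload": {"plan": [[[0, -0.05, 0.2], [0.05, 0, 0]], [[0, -0.1, 0.4], [0.1, 0, 0]], [[0, -0.15, 0.6], [0.15, 0, 0]], [[0, -0.2, 0.8], [0.2, 0, 0]], [[0, -0.25, 1.0], [0.22, 0, 0]]]}}

```text
time_s: 22.5
tcp_pos: [0.574, 0.0942, 0.23]
eef_rot: [-39.9, 89.9, 44.2]
contact_force: [0.4, 0.3, -3.4]
gripper_width: 0.049
```

Run:
```python
from h import *
goto([.5908,.2430,.22],frame(-5.75,0))
```

```text
t 22.5 tcp [0.574  0.0942 0.23  ] w 0.049 F [ 0.4  0.3 -3.4] J [ 28.5  11.   -9.7  -0.  -69.2 -34.4]
[[0.001, -0.995, 0.103], [0.001, 0.103, 0.995], [-1.0, -0.001, 0.001]]
shift [ 0.068 -0.009  0.998]
turn [-0.004  0.002  0.002]
```

Emit:
{"api": "send_rows", "payload": {"plan": [[[0, 0, 0.25], [0, 0, 0]], [[0, 0, 0.5], [0, 0, 0]], [[0, 0, 0.75], [0, 0, 0]], [[0, -0.009, 0.95], [0, 0, 0]], [[0.02, -0.009, 0.998], [0, 0, 0]]]}}

```text
time_s: 23.0
tcp_pos: [0.5909, 0.246, 0.2264]
eef_rot: [-29.7, 89.9, 54.5]
contact_force: [-0.3, -0.5, -2.9]
gripper_width: 0.0485
```

Run:
```python
from h import *
goto([.5908,.2430,.2],frame(-5.75,0))
p=r.capture("side");w=cloud(p)
W=w.reshape(-1,3);W=W[~np.isnan(W[:,0])]
# breather body +y face / side extents
B=W[(np.hypot(W[:,0]-.59,W[:,1]-.245)<.045)&(W[:,2]>.155)&(W[:,2]<.2)]
print("body n",len(B),"x",np.percentile(B[:,0],[1,99]),"ymax",np.percentile(B[:,1],[50,98]))
A=np.c_[B[:,0],B[:,2],np.ones(len(B))];c=np.linalg.lstsq(A,B[:,1],rcond=None)[0];print("yaw",np.degrees(np.arctan(c[0])),"tilt",np.degrees(np.arctan(c[1])))
C=W[(np.hypot(W[:,0]-.592,W[:,1]-.245)<.055)&(W[:,2]>.098)&(W[:,2]<.109)]
print("rim n",len(C),"x",np.percentile(C[:,0],[1,99]),"y",np.percentile(C[:,1],[1,99]))
K=np.array(p["mtx"]);T=np.linalg.inv(np.array(p["pose"]));c=T[:3,:3]@np.array([.59,.243,.13])+T[:3,3];u,v=(K@(c/c[2]))[:2].astype(int)
cv2.imwrite("pics/s9.png",cv2.resize(p["color"][v-60:v+60,u-80:u+80],(800,600),interpolation=cv2.INTER_CUBIC)[...,::-1])
```

```text
t 23.0 tcp [0.5909 0.246  0.2264] w 0.0485 F [-0.3 -0.5 -2.9] J [ 40.   16.7  -2.7  -0.  -70.6 -45.8]
[[0.001, -0.995, 0.101], [0.002, 0.101, 0.995], [-1.0, -0.001, 0.002]]
shift [ 0.176 -0.001 -0.02 ]
turn [-0.001  0.002  0.001]
body n 412 x [0.56655667 0.61711626] ymax [0.26896152 0.27290958]
yaw 16.01941795842493 tilt -0.9013675047678441
rim n 487 x [0.55875201 0.62538665] y [0.21639129 0.27760043]
```

View pics/s9.png

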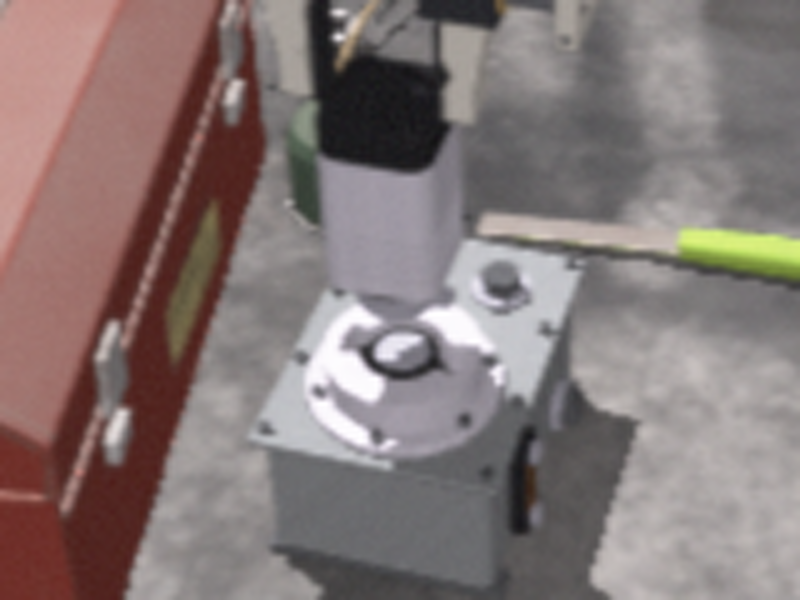

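The breather hangs over the collar. Both have their x centre at 0.592 in the same view, so they line up. I'll correct y by 3 mm and descend in steps.

Emit:
{"api": "send_rows", "payload": {"plan": [[[0.05, 0, -0.02], [0, 0, 0]], [[0.1, 0, -0.02], [0, 0, 0]], [[0.15, 0, -0.02], [0, 0, 0]], [[0.19, 0, -0.02], [0, 0, 0]], [[0.19, 0, -0.02], [0, 0, 0]]]}}

```text
time_s: 23.55
tcp_pos: [0.5896, 0.2415, 0.1958]
eef_rot: [93.5, 89.9, 177.7]
contact_force: [-0.5, 1.0, -2.3]
gripper_width: 0.0487
```

Emit:
{"api": "send_rows", "payload": {"plan": [[[0.01, 0, 0], [0, 0, 0]], [[0.025, 0, 0], [0, 0, 0]], [[0.04, 0, 0], [0, 0, 0]], [[0.055, 0, 0], [0, 0, 0]], [[0.06, 0, 0], [0, 0, 0]]]}}

```text
time_s: 24.05
tcp_pos: [0.5899, 0.2416, 0.1875]
eef_rot: [65.9, 90.0, 150.1]
contact_force: [-1.8, -0.4, 5.0]
gripper_width: 0.0487
```

Run:
```python
from h import *
goto([.5908,.2430,.1767],frame(-5.75,0))
```

```text
t 24.05 tcp [0.5899 0.2416 0.1875] w 0.0487 F [-1.8 -0.4  5. ] J [ 39.8  17.9  -6.1  -0.  -66.  -45.6]
[[-0.001, -0.995, 0.102], [0.0, 0.102, 0.995], [-1.0, 0.001, 0.0]]
shift [ 0.072 -0.005  0.01 ]
turn [-0.002  0.    -0.001]
```

The force matches the spring (about 7 N at 3 mm of travel), so the lugs are in the slots. I'll push down.

Emit:
{"api": "send_rows", "payload": {"plan": [[[0.02, -0.005, 0.008], [0, 0, 0]], [[0.04, -0.005, 0.008], [0, 0, 0]], [[0.06, -0.005, 0.008], [0, 0, 0]], [[0.075, -0.005, 0.008], [0, 0, 0]], [[0.077, -0.005, 0.008], [0, 0, 0]]]}}

```text
time_s: 24.55
tcp_pos: [0.5907, 0.2426, 0.1769]
eef_rot: [81.3, 90.0, 165.5]
contact_force: [-5.1, -1.5, 9.1]
gripper_width: 0.0488
```

Run:
```python
from h import *
goto([.5908,.2430,.1760],frame(-5.75,0))
```

```text
t 24.55 tcp [0.5907 0.2426 0.1769] w 0.0488 F [-5.1 -1.5  9.1] J [ 39.8  18.4  -6.8  -0.  -64.8 -45.6]
[[-0.0, -0.995, 0.101], [0.0, 0.101, 0.995], [-1.0, 0.0, 0.0]]
shift [ 0.006 -0.     0.003]
turn [-0.001  0.    -0.   ]
```

Depth is 15.8 mm with about 12 N, as expected. Now I'll turn it clockwise, which is + about tool x, easing the sideways load.

Emit:
{"api": "send_rows", "payload": {"plan": [[[0, 0.006, 0], [0.1, 0, 0]], [[0, 0.006, 0], [0.25, 0, 0]], [[0, 0.006, 0], [0.43, 0, 0]], [[0, 0.006, 0], [0.61, 0, 0]], [[0, 0.006, 0], [0.78, 0, 0]]]}}

```text
time_s: 25.05
tcp_pos: [0.5913, 0.2432, 0.1787]
eef_rot: [-26.2, 89.8, 22.6]
contact_force: [0.7, -0.4, 6.9]
gripper_width: 0.0485
```

Run:
```python
from h import *
goto([.5901,.2426,.1765],frame(-95.75,0))
print(r.get_state()["moment"])
```

```text
t 25.05 tcp [0.5913 0.2432 0.1787] w 0.0485 F [ 0.7 -0.4  6.9] J [ 39.9  18.2  -6.8   0.1 -64.7 -81.1]
[[0.003, -0.752, 0.659], [0.001, 0.659, 0.752], [-1.0, -0.002, 0.003]]
shift [ 0.014  0.003 -0.008]
turn [ 1.212  0.005 -0.   ]
[-0.14603941  0.06515347  0.0905366 ]
```

Emit:
{"api": "send_rows", "payload": {"plan": [[[0.015, 0, -0.004], [0.15, 0, 0]], [[0.018, 0, -0.004], [0.33, 0, 0]], [[0.018, 0, -0.004], [0.51, 0, 0]], [[0.018, 0, -0.004], [0.69, 0, 0]], [[0.018, 0, -0.004], [0.87, 0, 0]]]}}

```text
time_s: 25.55
tcp_pos: [0.5926, 0.2433, 0.178]
eef_rot: [9.8, 89.5, 19.2]
contact_force: [-1.0, -0.2, 8.6]
gripper_width: 0.0489
```

Run:
```python
from h import *
goto([.5908,.2430,.1765],frame(-95.75,0))
print(r.get_state()["moment"])
```

```text
t 25.55 tcp [0.5926 0.2433 0.178 ] w 0.0489 F [-1.  -0.2  8.6] J [  39.8   18.2   -7.     0.2  -64.4 -120.6]
[[0.007, -0.163, 0.987], [0.003, 0.987, 0.163], [-1.0, 0.001, 0.008]]
shift [ 0.01   0.    -0.012]
turn [ 0.336  0.01  -0.003]
[-0.49402997 -0.07624029  0.05020822]
```

Emit:
{"api": "send_rows", "payload": {"plan": [[[0.012, 0, -0.01], [0.15, 0.01, 0]], [[0.012, 0, -0.01], [0.3, 0.01, 0]], [[0.012, 0, -0.01], [0.34, 0.01, 0]], [[0.012, 0, -0.01], [0.34, 0.01, 0]], [[0.012, 0, -0.01], [0.34, 0.01, 0]]]}}

```text
time_s: 26.05
tcp_pos: [0.5927, 0.2435, 0.1783]
eef_rot: [50.8, 89.7, 44.9]
contact_force: [-1.1, -0.4, 7.6]
gripper_width: 0.0487
```

Run:
```python
from h import *
goto([.5908,.2430,.1827],frame(-95.75,0))
print(r.get_state()["moment"])
```

```text
t 26.05 tcp [0.5927 0.2435 0.1783] w 0.0487 F [-1.1 -0.4  7.6] J [  39.7   18.4   -6.7   -0.   -64.7 -135.6]
[[0.004, 0.103, 0.995], [0.004, 0.995, -0.103], [-1.0, 0.004, 0.003]]
shift [-0.03  -0.004 -0.012]
turn [-0.003  0.004 -0.005]
[-0.44084415 -0.02975949 -0.05643329]
```

The tool has turned the full 90°. I'll let it rise.

Emit:
{"api": "send_rows", "payload": {"plan": [[[-0.01, 0, 0], [0, 0, 0]], [[-0.02, 0, 0], [0, 0, 0]], [[-0.03, 0, 0], [0, 0, 0]], [[-0.035, 0, 0], [0, 0, 0]], [[-0.035, 0, 0], [0, 0, 0]]]}}

```text
time_s: 26.55
tcp_pos: [0.5925, 0.2436, 0.1828]
eef_rot: [54.5, 89.7, 48.6]
contact_force: [1.2, 1.0, -2.8]
gripper_width: 0.0485
```

Run:
```python
from h import *
st();print(r.get_state()["moment"])
p=r.capture("side");w=cloud(p);W=w.reshape(-1,3)
for z in(.16,.17,.18):
    B=W[(np.hypot(W[:,0]-.592,W[:,1]-.245)<.045)&(np.abs(W[:,2]-z)<.005)];print(z,len(B),np.percentile(B[:,0],[1,99]),np.percentile(B[:,1],[50]))
B=W[(np.hypot(W[:,0]-.592,W[:,1]-.243)<.022)&(W[:,2]>.15)&(W[:,2]<.225)];print("top z",np.percentile(B[:,2],[95,99]))
```

```text
t 26.55 tcp [0.5925 0.2436 0.1828] w 0.0485 F [ 1.2  1.  -2.8] J [  39.7   18.2   -6.3   -0.   -65.3 -135.6]
[[0.003, 0.103, 0.995], [0.003, 0.995, -0.103], [-1.0, 0.004, 0.003]]
[-0.05981039 -0.20148612 -0.03902803]
0.16 91 [0.56772745 0.61670529] [0.26737674]
0.17 108 [0.56745213 0.61907647] [0.26698182]
0.18 101 [0.56774012 0.61747575] [0.26706689]
top z [0.20596184 0.20671758]
```

The tool now carries only the breather's weight, so the lugs are bearing in the notches at the 10 mm depth. I'll let go and retreat upward.

Emit:
{"api": "send_rows", "payload": {"plan": [[[0, 0, 0], [0, 0, 0]], [[0, 0, 0], [0, 0, 0]], [[0, 0, 0], [0, 0, 0]], [[0, 0, 0], [0, 0, 0]], [[0, 0, 0], [0, 0, 0]]], "jaw": 1}}

```text
time_s: 27.1
tcp_pos: [0.5926, 0.2436, 0.183]
eef_rot: [53.8, 89.7, 47.9]
contact_force: [0.5, 0.0, -0.1]
gripper_width: 0.083
```

Emit:
{"api": "send_rows", "payload": {"plan": [[[0, 0, 0], [0, 0, 0]], [[0, 0, 0], [0, 0, 0]], [[-0.1, 0, 0], [0, 0, 0]], [[-0.3, 0, 0], [0, 0, 0]], [[-0.6, 0, 0], [0, 0, 0]]]}}

```text
time_s: 27.6
tcp_pos: [0.5911, 0.2426, 0.2714]
eef_rot: [154.7, 89.9, 148.8]
contact_force: [1.1, 0.4, 0.3]
gripper_width: 0.0877
```

Emit:
{"api": "send_rows", "payload": {"plan": [[[-0.1, 0, 0], [0, 0, 0]], [[-0.2, 0, 0], [0, 0, 0]], [[-0.3, 0, -0.1], [0, 0, 0]], [[-0.3, 0, -0.2], [0, 0, 0]], [[-0.3, 0, -0.2], [0, 0, 0]]]}}

```text
time_s: 28.1
tcp_pos: [0.5592, 0.246, 0.317]
eef_rot: [115.9, 89.9, 110.1]
contact_force: [0.3, -0.8, -0.0]
gripper_width: 0.0875
```

Run:
```python
from h import *
st()
for n in("wrist","side","scene"):
    p=r.capture(n);W=cloud(p).reshape(-1,3)
    B=W[(np.hypot(W[:,0]-.591,W[:,1]-.243)<.045)&(W[:,2]>.193)&(W[:,2]<.22)]
    if len(B)>20: print(n,"top",len(B),np.median(B[:,2]),np.round(np.hstack([*cv2.minAreaRect((B[:,:2]*1000).astype(np.float32))]),1))
    if n=="side": save(p,"s10"); cv2.imwrite("pics/s10.png",cv2.resize(p["color"][170:320,160:360],(800,600),interpolation=cv2.INTER_CUBIC)[...,::-1])
    for t in ("oil_can","scraper"): print(t,[(round(d["score"],2),np.round(d["uv"])) for d in r.find_in(p,t)[:1]])
```

```text
t 28.1 tcp [0.5592 0.246  0.317 ] w 0.0875 F [ 0.3 -0.8 -0. ] J [ 4.200e+01  1.180e+01  2.400e+00 -1.000e-01 -8.060e+01 -1.378e+02]
[[-0.001, 0.102, 0.995], [0.002, 0.995, -0.102], [-1.0, 0.002, -0.001]]
wrist top 2066 0.2018577336463937 [591.4 244.4  50.1  48.7  84.5]
oil_can [(0.91, array([134., 230.]))]
scraper [(0.73, array([125., 109.]))]
side top 441 0.20358333493583047 [593.6 245.7  52.2  49.8  82.1]
oil_can [(0.74, array([223., 208.]))]
scraper [(0.64, array([297., 227.]))]
scene top 240 0.20130232508932638 [588.5 243.1  52.7  49.5  83.3]
oil_can [(0.58, array([266., 198.]))]
scraper [(0.79, array([211., 234.]))]
```

View pics/s10.png

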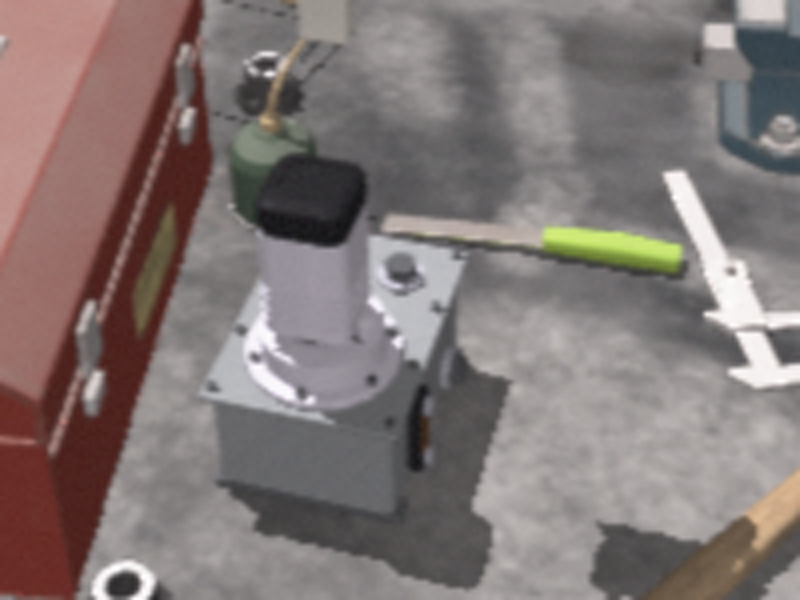

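The view shows the breather upright in the collar, with its cap at (312,195), and the oil can and scraper in place. After correcting each camera's bias, all three put the top at 204 mm, which is the home height. Its yaw is 84.5° against the tank's 84.25°, and its axis is within about 2 mm. Handing in.

Run:
```python
from h import *
print(r.close_job())
```

```text
the job is handed in; nothing more can be done
None
```

The breather was stood upright on the bench and let go, then taken again from above and locked into the filler collar. The job is handed in at about 28 s of the 67 s allowed.

**What I did**
- I first moved the breather about 75 mm, still lying, because the oil can left no room for a tilted gripper.
- I grasped it with the tool tilted 40°, turned it upright and set it on its neck; measured tilt was under 1°.
- I lined it up with the slots, pushed it to about 15.8 mm below the rim with about 12 N, as the spring should give, and turned it 90° clockwise. It then rose 4 to 5 mm and the lugs held it, so the tool carried only its weight, and I let go.

**Last checks**
- **Height:** with each camera's height bias taken off, the top is at 204 mm in all three views, so the neck's end is 10 mm below the rim (home).
- **Alignment:** the breather's sides lie at 84.5° against the tank's 84.25°, and its axis is about 2 mm from the collar's. A square section cannot show which quarter turn it is in, so that rests on the tool's measured 90° turn.
- **Clear of everything:** the gripper is clear and the wrist force is near zero.
- **Bystanders:** the last picture shows the oil can and the scraper where they lay. I did not measure the other bystanders at the end, but the arm never worked near them.

**What failed or disagreed**
- The first grasp closed on nothing because I lifted before the grip had built up; nothing moved.
- The relocation grasp read 33 mm on the 50 mm body. I did not find the cause, but it held, and later grasps read 49 mm.
- The scene and side cameras differed by about 6 mm in x, so I used the wrist camera instead.

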